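Sort the rattling drive housings

ROBOT

A 6-joint arm with a two-finger parallel gripper is mounted at the origin on the work surface. World frame = base frame: x ahead of the robot, y to its left, z up, the work surface at z = 0. Lengths are in m, angles in rad, forces in N, time in s.
With the tool pointing down it reaches from about 0.35 to 0.775 m from the base axis. Payload 5.5 kg.
Tool frame: the origin (TCP) lies at the very end of the fingers, on their centre line; the grasp point (between the pads) lies 19 mm behind it (robot.grip_depth is the distance from the TCP to the grasp point, in m); z points along the fingers, y is the line along which they close (so a half turn about z gives the same grasp; the last joint's range is limited). The gripper opens to 85 mm and grips with 20 to 120 N. Pads are 22 mm wide; open, the fingers measure 114 mm over their backs; the gripper's body (76 mm by 85 mm) begins 54 mm behind the grasp point. The pads swing forward as they close: fully open they stand 13 mm farther back than shut.
Start: joints at [1.148, 0.313, 0.046, 1.304, 0, 1.431], TCP at [0.16, 0.552, 0.231] pointing down, gripper open.
Joint ranges: [-2.76, 2.76], [-0.86, 1.69], [-1.03, 1.26], [-2.2, 2.34], [-1.47, 1.5], [-3.14, 3.14]. Speed limits (rad/s): [2.57, 2.57, 3.14, 3.14, 3.14, 3.14].

INTERFACE

Orientations are given as [roll, pitch, yaw] about the fixed x, y, z axes, in that order (R = Rz(yaw) Ry(pitch) Rx(roll)).
In Python, from station import robot, cams gives the robot as it stands. Calls block until the motion is done:
- robot.move_pose(position, orientation): joint-space move of the TCP to a pose.
- robot.line_to(position, frame=None, v=0.15, stop_force=None): straight line of the TCP; frame=None keeps the orientation; v is the mean speed in m/s. With stop_force (N) it stops when the force on the tool has changed by that much, and returns True; else False.
- robot.move_joints(angles): joint-space move.
- robot.command_gripper(opening): opening from 0.0 (shut) to 1.0 (fully open); the grip force is fixed at half the most; returns when the fingers have stopped.
- robot.pause(seconds).
- robot.ik(position, orientation): joint angles nearest the present ones, or None.
- cams.snapshot(name): name is "side" or "top"; returns a dict with "img" (384x512x3 uint8, red, green, blue), "camera_matrix" (3x3 intrinsics, pixels), "view" (4x4, takes a point from world to camera coordinates). Camera axes: x right, y up, looking along -z (the intrinsics and any distortion apply to the point x, -y, -z); pixel columns grow to the right and rows downward; lengths in m; the calibration is good to about 2 mm. A picture is of the moment at which its call begins. There is no depth.
A pose or a line that the arm cannot do raises robot.PlanningError and nothing moves.
- robot.hand_in(): hands the job in; it is judged then, once.
Readings, each from a call of its own:
- robot.get_time_s(): time.
- robot.get_qpos(): joint angles.
- robot.get_joint_velocities(): joint speeds.
- robot.get_joint_torque(): joint torques, N m.
- robot.get_eef_pos(): TCP position.
- robot.get_tcp_rot(): TCP orientation.
- robot.get_contact_force(): force on the tool from outside, world axes, zero at the start.
- robot.get_moment(): the same for the moment, N m.
- robot.get_finger_gap(): opening from 0.0 (shut) to 1.0 (fully open).
- robot.get_gripper_force(): force on a finger pad.
Only numpy, scipy, OpenCV 4.12 (cv2) and the standard library are available. Lean on these libraries where they do the work, as an engineer would, in place of code of your own. Each camera call takes 0.05 s, during which the arm holds its last target. There are 200 camera calls.

TASK

Sort the three sealed drive housings: one or two of them have a steel ball rolling loose inside, which you can feel by picking a housing up and tilting it (looks and weight do not tell). Set each rattler down flat, lid up, in the red tray and each solid one in the green tray, without dropping any, and leave the paint tin, jar and hammer where they are.

Things in the scene. Friction and masses are not known exactly. Their poses are not given: they have to be found in the camera images.
- housing_1: Sealed aluminium drive housing: a closed box 130 mm long (its x), 54 mm wide (its y), 50 mm high, black end bands, yellow plate on the lid. Origin: centre of the underside, z up through the lid. Lid up at the start. All three look alike and weigh 0.4 to 0.6 kg with their contents, at random, no clue to what is inside. Each holds a 130 g steel piece in its middle at the start.
- housing_2: Housing like housing_1, same size and axes. In a solid housing the inner steel piece is held in the middle, with under 2 mm of play. In a rattler it is a loose 31 mm ball that rolls along the housing's length when an end is tipped down 10 degrees or more, 45 mm either way from the middle, shifts the balance by about 0.055 N m to the low end and mostly stays there when levelled gently.
- housing_3: Housing like housing_1, same size and axes. Any of the three may be a rattler or solid.
- red_tray: Red shallow sheet-metal tray, fixed to the bench, 168 mm along its x, 228 mm along its y; inside 160 by 220 mm, floor 3 mm thick, rim 12 mm high. Origin: centre of the underside. Two housings lie side by side in it, lengthwise along the tray's x, with centres 55 mm either side of its middle. For rattlers.
- green_tray: Green shallow sheet-metal tray, fixed to the bench, 168 mm along its x, 228 mm along its y; inside 160 by 220 mm, floor 3 mm thick, rim 12 mm high. Origin: centre of the underside. Two housings lie side by side in it, lengthwise along the tray's x, with centres 55 mm either side of its middle. For solid housings. The trays stand one to the robot's left, one to its right, either way round.
- case: Closed yellow plastic tool case, 100 x 160 x 70 mm high, fixed on the far side of the bench; not part of the job. Origin: centre of the underside.
- paint_tin: Bystander: upright paint tin, 80 mm across, 90 mm high. Origin: centre of the underside.
- jar: Bystander: upright jar with green cap, 60 mm across, 85 mm high. Origin: centre of the underside.
- hammer: Bystander: hammer lying on the bench, 26 cm long, wooden handle to its -x, steel head at its +x end. Origin: under the middle of its length.
Not all that is in view belongs to the job. Leave any orange or pink look-alike of the housing_3 alone.

How it is judged:
At the end, for the whole second after the job is handed in: Every housing with a loose ball lies in the red tray and every solid one in the green tray: flat on the tray floor (within 7 mm), lid up (within 0.1 rad), centre inside the rim (within 62 mm along the tray's x and 90 mm along its y of its middle), at rest and released (((x of housing_1 in the frame of red_tray between -0.062 and 0.062 m and y of housing_1 in the frame of red_tray between -0.09 and 0.09 m and z of housing_1 in the frame of red_tray below 0.01 m) or (x of housing_1 in the frame of green_tray between -0.062 and 0.062 m and y of housing_1 in the frame of green_tray between -0.09 and 0.09 m and z of housing_1 in the frame of green_tray below 0.01 m)) and angle between each of housing_1, housing_2, housing_3's own z axis and vertical below 0.1 rad and linear speed of each of housing_1, housing_2, housing_3 below 0.03 m/s and contact force between each of housing_1, housing_2, housing_3 and the fingers below 0.05 N and ((x of housing_2 in the frame of red_tray between -0.062 and 0.062 m and y of housing_2 in the frame of red_tray between -0.09 and 0.09 m and z of housing_2 in the frame of red_tray below 0.01 m) or (x of housing_2 in the frame of green_tray between -0.062 and 0.062 m and y of housing_2 in the frame of green_tray between -0.09 and 0.09 m and z of housing_2 in the frame of green_tray below 0.01 m)) and ((x of housing_3 in the frame of red_tray between -0.062 and 0.062 m and y of housing_3 in the frame of red_tray between -0.09 and 0.09 m and z of housing_3 in the frame of red_tray below 0.01 m) or (x of housing_3 in the frame of green_tray between -0.062 and 0.062 m and y of housing_3 in the frame of green_tray between -0.09 and 0.09 m and z of housing_3 in the frame of green_tray below 0.01 m)) and ((x of ball_1_c0 in the frame of red_tray between -0.085 and 0.085 m and y of ball_1_c0 in the frame of red_tray between -0.115 and 0.115 m and z of ball_1_c0 in the frame of red_tray below 0.05 m) or horizontal distance between ball_1_c0 and case below 0.04 m) and ((x of ball_2_c0 in the frame of red_tray between -0.085 and 0.085 m and y of ball_2_c0 in the frame of red_tray between -0.115 and 0.115 m and z of ball_2_c0 in the frame of red_tray below 0.05 m) or horizontal distance between ball_2_c0 and case below 0.04 m) and ((x of puck_1_c0 in the frame of green_tray between -0.085 and 0.085 m and y of puck_1_c0 in the frame of green_tray between -0.115 and 0.115 m and z of puck_1_c0 in the frame of green_tray below 0.05 m) or horizontal distance between puck_1_c0 and case below 0.04 m) and ((x of puck_2_c0 in the frame of green_tray between -0.085 and 0.085 m and y of puck_2_c0 in the frame of green_tray between -0.115 and 0.115 m and z of puck_2_c0 in the frame of green_tray below 0.05 m) or horizontal distance between puck_2_c0 and case below 0.04 m)); the robot touches nothing.
It fails at once if a bystander (paint tin, jar, hammer) is shoved by more than 30 mm (distance of any of paint_tin, jar, hammer from where it was at the start of the episode above 0.03 m).
It fails at once if a housing is dropped or thrown: it moves faster than 0.5 m/s with no finger on it ((contact force between housing_1 and the fingers below 0.05 N and linear speed of housing_1 above 0.5 m/s) or (contact force between housing_2 and the fingers below 0.05 N and linear speed of housing_2 above 0.5 m/s) or (contact force between housing_3 and the fingers below 0.05 N and linear speed of housing_3 above 0.5 m/s)).
It also fails if it takes over 72 s, if anything falls off the work surface, if the arm or the gripper's body presses on something with over 40 N, if the wrist force passes 120 N, or if a joint passes its speed limit or range.

## Working session

There is one attempt and no reset: what is moved stays moved. The work goes in short steps, each a Python script; the robot and the scene stay as the last script left them, time stands still between calls to the robot, and variables do not carry over. Pictures are saved under pics/ and viewed, at most 10 in all, crops included, and the job is handed in when it is done.

```bash
mkdir -p pics; ls; python3 - <<'E'
from station import robot, cams
import cv2
for n in("top","side"):
    s=cams.snapshot(n); cv2.imwrite(f"pics/{n}0.png",s["img"][:,:,::-1])
    print(n,s["camera_matrix"],s["view"],[k for k in s])
print(robot.get_time_s(),robot.get_tcp_rot(),robot.get_contact_force(),robot.get_moment())
E
```

```text
pics
top [[357.61280092   0.         251.62870864]
 [  0.         357.61280092 191.70589104]
 [  0.           0.           1.        ]] [[-0.01024859 -0.99993681  0.00462008  0.09686029]
 [ 0.99375146 -0.00967143  0.11119578 -0.53742818]
 [-0.11114407  0.00573082  0.99378778 -1.26439459]
 [ 0.          0.          0.          1.        ]] ['img', 'camera_matrix', 'view']
side [[428.06544271   0.         255.12897892]
 [  0.         428.06544271 187.20087937]
 [  0.           0.           1.        ]] [[-0.99337169 -0.11441652 -0.01102463  0.5788115 ]
 [ 0.06273114 -0.61999473  0.7820942   0.01837903]
 [-0.09631971  0.77621865  0.62306269 -1.38638962]
 [ 0.          0.          0.          1.        ]] ['img', 'camera_matrix', 'view']
0.1 [-3.13993058e+00 -2.14122087e-04  2.85887031e+00] [0.32116825 0.0441545  0.0608178 ] [ 0.02213153 -0.02474414  0.00100653]
```

View pics/top0.png

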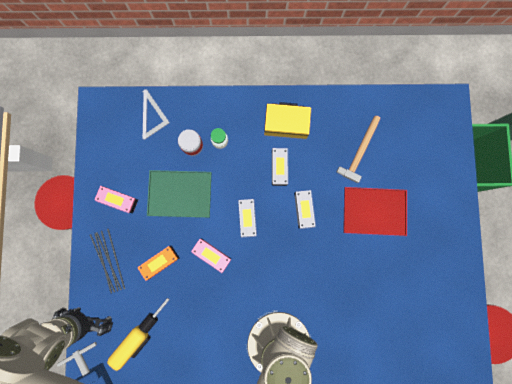

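View pics/side0.png

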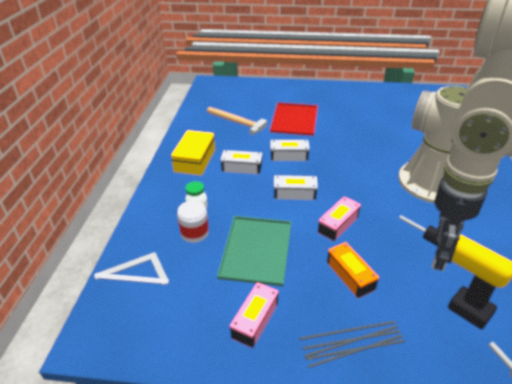

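Top view: the silver housings are at (280,166), (247,217) and (305,209). Possible confusions are pink at (116,199) and (211,255), orange at (158,263), and the yellow case at (288,120). I choose the three grey ones with black end bands. The green tray is at (180,193), left, and the red tray at (375,211), right. Next I localise them and check with a close crop.

```bash
cat > vis.py <<'E'
import numpy as np, cv2
def ray_to_z(s,uv,z):
    K,V=s["camera_matrix"],s["view"]; R,t=V[:3,:3],V[:3,3]
    uv=np.atleast_2d(uv).astype(float)
    d=np.c_[(uv[:,0]-K[0,2])/K[0,0],-(uv[:,1]-K[1,2])/K[1,1],-np.ones(len(uv))]@R
    c=-R.T@t
    return c+d*((z-c[2])/d[:,2])[:,None]
def blobs(img,lo,hi,amin):
    hsv=cv2.cvtColor(img,cv2.COLOR_RGB2HSV)
    m=cv2.inRange(hsv,np.array(lo),np.array(hi))
    n,l,st,c=cv2.connectedComponentsWithStats(m)
    return [(c[i],st[i],(l==i).astype(np.uint8)) for i in range(1,n) if st[i,4]>=amin]
def axis(s,mask,z):
    "world centroid, yaw of long axis, sizes of min-area rectangle of a mask on plane z"
    v,u=np.nonzero(mask); P=ray_to_z(s,np.c_[u,v],z)[:,:2]
    (c,wh,a)=cv2.minAreaRect((P*1000).astype(np.float32))
    w,e=np.linalg.eigh(np.cov(P.T)); x=e[:,1]
    return P.mean(0),np.arctan2(x[1],x[0]),np.sqrt(12*w[::-1]),np.array(c)/1000,wh,a
E
python3 - <<'E'
from station import cams
from vis import *
np.set_printoptions(precision=4,suppress=True)
s=cams.snapshot("top")
img=s["img"]
for nm,lo,hi,z,am in(("yellow",(24,100,120),(35,255,255),.05,60),("red",(0,150,80),(5,255,255),.006,1000),("green",(55,80,50),(85,255,200),.006,1000),("silver",(0,0,120),(180,60,255),.05,80)):
    for c,st,m in blobs(img[:300],lo,hi,am):
        if st[4]<6000: print(nm,c,st[4],*axis(s,m,z))
t=cams.snapshot("side"); 
for c,st,m in blobs(t["img"],(24,100,120),(35,255,255),60): print("side",c,st[4],axis(t,m,.05)[:3])
crop=img[140:245,230:325,::-1]
cv2.imwrite("pics/crop.png",cv2.resize(crop,None,fx=5.5,fy=5.5,interpolation=cv2.INTER_CUBIC))
E
```

```text
yellow [287.6273 118.3328] 1151 [ 0.8042 -0.0424] 1.4753972809082956 [0.1598 0.099 ] [ 0.8043 -0.0428] (160.31423950195312, 98.79096984863281) 84.46167755126953
yellow [279.5 165.5] 128 [ 0.6299 -0.0095] 3.1196616738935528 [0.0584 0.0286] [ 0.6299 -0.0095] (25.216556549072266, 54.888954162597656) 88.97845458984375
yellow [113.8102 198.8394] 137 [0.5154 0.5808] 1.1979739161336032 [0.0603 0.0286] [0.5158 0.5805] (60.060096740722656, 29.10869789123535) 69.6512222290039
yellow [305.203  208.8045] 133 [ 0.4733 -0.0977] -3.0422459498558188 [0.0593 0.0285] [ 0.4732 -0.0981] (58.106754302978516, 28.200641632080078) 4.875331878662109
yellow [246.9323 217.5639] 133 [0.4444 0.1091] -3.082564518284193 [0.0591 0.0286] [0.4444 0.1092] (58.60539245605469, 27.76680564880371) 5.147546291351318
yellow [210.3551 255.2536] 138 [0.3143 0.238 ] 0.9744773458594251 [0.0602 0.0277] [0.3144 0.238 ] (59.19404602050781, 26.712581634521484) 56.307823181152344
yellow [156.8589 262.8896] 163 [0.2901 0.4239] 2.1796570581694867 [0.0632 0.0306] [0.2902 0.4245] (31.460411071777344, 63.790435791015625) 36.4218482971191
[... 2697 characters left out ...]
082137), array([0.056 , 0.0263]))
side [241.1972 155.662 ] 71 (array([ 0.6304, -0.013 ]), np.float64(-3.1348515821611183), array([0.0571, 0.0246]))
side [295. 181.] 93 (array([0.4465, 0.1071]), np.float64(-3.055025521369735), array([0.0574, 0.0245]))
side [339.5    211.5903] 144 (array([0.3163, 0.2351]), np.float64(0.9972614399311565), array([0.0602, 0.028 ]))
side [482.6841 261.5949] 1659 (array([-0.0257,  0.3844]), np.float64(2.1881943240074824), array([0.1345, 0.0965]))
side [352.6523 262.4073] 302 (array([0.2915, 0.4212]), np.float64(2.144142417568324), array([0.0673, 0.0356]))
side [254.4089 307.4811] 291 (array([0.5171, 0.5781]), np.float64(1.2110661645219074), array([0.0599, 0.0286]))
```

View pics/crop.png

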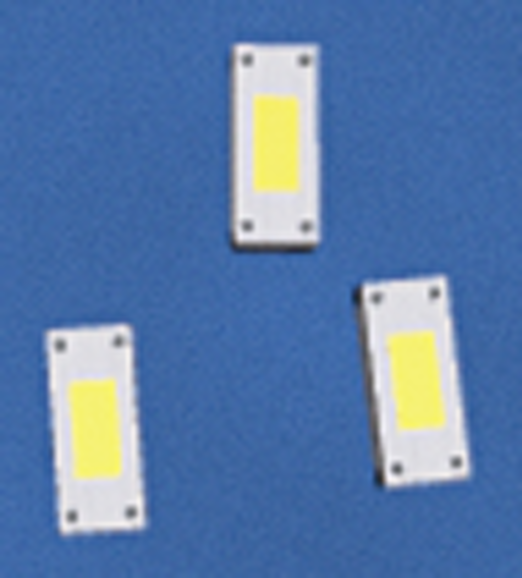

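The crop confirms the three silver housings with yellow plates, at crop pixels (275,145), (95,430) and (415,380). I start with C, the one nearest green: grasp, lift and tilt test.

```bash
cat > rob.py <<'E'
from station import robot
import numpy as np
PI=np.pi; H=0.012; UP=0.16
np.set_printoptions(precision=3,suppress=True)
HS=dict(A=(.630,-.011,-.015),B=(.474,-.099,.095),C=(.445,.1085,.057))
TR=dict(red=(.4655,-.360,-.065),green=(.5375,.3594,-.035))
def wrap(a): return (a+PI)%(2*PI)-PI
def ori(yaw,p=0.): return [PI,p,wrap(yaw+PI)]
def tel(msg): print(msg,"t=%.1f"%robot.get_time_s(),robot.get_eef_pos(),"gap %.3f F %.1f"%(robot.get_finger_gap(),robot.get_gripper_force()))
def read(n=10):
    M=[]
    for _ in range(n): M.append(np.r_[robot.get_contact_force(),robot.get_moment()]); robot.pause(.03)
    return np.mean(M,0),np.std(M,0)
def pick(k):
    x,y,w=HS[k]
    robot.move_pose([x,y,.13],ori(w))
    robot.line_to([x,y,H],v=.1); tel("at")
    robot.command_gripper(0.); tel("gripped")
    robot.line_to([x,y,UP],v=.12); tel("lifted")
def test(k,th=.35):
    x,y,w=HS[k]; yv=np.array([-np.sin(w),np.cos(w),0]); r=[]
    for p in(th,-th):
        robot.move_pose([x,y,UP],ori(w,p)); robot.pause(.5); t,_=read(5)
        robot.move_pose([x,y,UP],ori(w)); robot.pause(.4); m,s=read()
        r.append(m); print(p,"tilted My %.3f level My %.3f +-%.3f Fz %.2f"%(t[3:]@yv,m[3:]@yv,s[3:]@yv,m[2]),m)
    d=(r[0]-r[1])[3:]@yv; tel("diff My %.3f"%d); return d
def place(k,tray,side):
    "side: offset along the tray's y"
    x,y,w=TR[tray]; x,y=x-np.sin(w)*side,y+np.cos(w)*side
    robot.move_pose([x,y,UP],ori(w))
    robot.line_to([x,y,H+.015],v=.15)
    hit=robot.line_to([x,y,H+.001],v=.03,stop_force=6); tel(f"down {hit}")
    robot.command_gripper(.9); tel("released")
    robot.line_to([x,y,.15],v=.15)
E
python3 - <<'E'
from rob import *
for k,(x,y,w) in HS.items():
    for p in(.35,-.35): print(k,robot.ik([x,y,UP],ori(w,p)))
for t,(x,y,w) in TR.items(): print(t,robot.ik([x,y,H],ori(w)))
pick("C"); print(test("C"))
E
```

```text
A [-0.17   0.186 -0.369  0.67   0.053 -0.146]
A [-0.126  0.779  0.576  1.716 -0.038 -0.105]
B [-0.493 -0.071 -0.641  0.707  0.191 -0.559]
B [-0.291  0.456  0.018  1.458 -0.13  -0.365]
C [ 0.066 -0.146 -0.711  0.656 -0.003  0.008]
C [ 0.062  0.418 -0.044  1.458  0.002  0.005]
red [-0.795  0.492 -0.256  0.823  0.    -0.73 ]
green [ 0.465  0.587 -0.088  0.896  0.     0.5  ]
at t=3.5 [0.446 0.109 0.013] gap 0.998 F 0.0
gripped t=3.9 [0.446 0.108 0.013] gap 0.624 F 64.4
lifted t=5.3 [0.444 0.108 0.159] gap 0.626 F 63.7
0.35 tilted My 0.654 level My -0.001 +-0.030 Fz -5.03 [ 0.131  0.211 -5.028 -0.014 -0.002  0.015]
-0.35 tilted My -0.635 level My 0.004 +-0.027 Fz -5.03 [ 0.25   0.101 -5.032 -0.005  0.004 -0.021]
diff My -0.005 t=9.9 [0.445 0.109 0.16 ] gap 0.623 F 63.8
-0.0052976626670389396
```

```bash
python3 - <<'E'
from rob import *
x,y,w=HS["C"]; yv=np.array([-np.sin(w),np.cos(w),0])
for p in(.35,.12,0.,-.35,-.12,0.):
    robot.move_pose([x,y,UP],ori(w,p))
    if abs(p)<.3: robot.pause(.2); m,s=read(12); print(p,m[3:]@yv,robot.get_time_s())
E
```

```text
0.12 0.22318673709730197 11.4
0.0 -0.0003567902616602277 12.2583
-0.12 -0.23168250681702587 13.6667
0.0 -0.007560286883282729 14.525
```

C is solid: there is no hysteresis and the moment is proportional to sin θ. It goes in green; then pick and test B.

```bash
python3 - <<'E'
from rob import *
place("C","green",.052)
pick("B"); print(test("B"))
E
```

```text
down True t=17.2 [0.54  0.412 0.016] gap 0.626 F 66.2
released t=17.6 [0.538 0.411 0.014] gap 0.901 F 0.0
at t=21.8 [ 0.475 -0.099  0.013] gap 0.903 F 0.0
gripped t=22.1 [ 0.475 -0.099  0.013] gap 0.621 F 64.6
lifted t=23.5 [ 0.473 -0.099  0.159] gap 0.619 F 63.9
0.35 tilted My 0.557 level My -0.039 +-0.031 Fz -4.84 [-0.16  -0.017 -4.841 -0.013 -0.04  -0.006]
-0.35 tilted My -0.588 level My 0.048 +-0.039 Fz -4.38 [-0.273 -0.237 -4.375 -0.01   0.047 -0.001]
diff My -0.086 t=28.1 [ 0.474 -0.099  0.16 ] gap 0.623 F 66.3
-0.08643745054543557
```

B is a rattler: its balance shifts by 0.09 N m. It goes in red; then A.

```bash
python3 - <<'E'
from rob import *
place("B","red",-.052)
pick("A"); print(test("A"))
E
```

```text
down True t=30.8 [ 0.462 -0.412  0.016] gap 0.622 F 67.4
released t=31.1 [ 0.461 -0.411  0.014] gap 0.898 F 0.0
at t=35.1 [ 0.631 -0.011  0.013] gap 0.898 F 0.0
gripped t=35.5 [ 0.631 -0.011  0.013] gap 0.623 F 65.2
lifted t=36.8 [ 0.629 -0.011  0.159] gap 0.623 F 64.5
0.35 tilted My 0.535 level My -0.067 +-0.024 Fz -4.58 [-0.126 -0.086 -4.579  0.003 -0.067 -0.017]
-0.35 tilted My -0.592 level My 0.042 +-0.028 Fz -4.53 [ 0.018  0.09  -4.529 -0.018  0.042  0.   ]
diff My -0.109 t=41.9 [ 0.63  -0.011  0.16 ] gap 0.623 F 66.8
-0.10898701618334097
```

A is a rattler too, so it goes in red on the other side. Then I retreat and check.

```bash
python3 - <<'E'
from rob import *
from station import cams
from vis import *
place("A","red",.052)
robot.move_pose([.40,.05,.25],ori(0)); tel("clear")
s=cams.snapshot("top"); cv2.imwrite("pics/end.png",s["img"][:,:,::-1])
for c,st,m in blobs(s["img"][:300],(24,100,120),(35,255,255),60):
    P,a,*_=axis(s,m,.053)
    for t,(x,y,w) in TR.items():
        d=np.array([[np.cos(w),np.sin(w)],[-np.sin(w),np.cos(w)]])@(P-[x,y])
        if np.abs(d).max()<.15: print(t,d,a-w,_[0])
E
```

```text
down True t=44.6 [ 0.469 -0.309  0.016] gap 0.629 F 67.8
released t=45.0 [ 0.468 -0.307  0.014] gap 0.901 F 0.0
clear t=47.5 [0.4   0.049 0.25 ] gap 0.901 F 0.0
green [-0.001  0.055] 3.132016924151311 [0.061 0.029]
red [-0.001  0.053] 3.1842456787800133 [0.061 0.028]
red [-0.   -0.05] 3.1397484765761767 [0.06  0.028]
```

View pics/end.png

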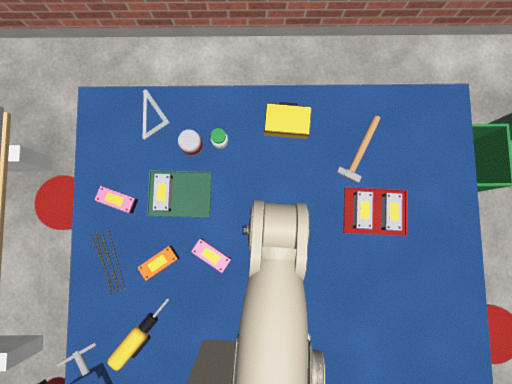

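The picture shows one housing flat in green at (162,192) and two in red at (364,211) and (394,211). The tin, jar and hammer are unmoved. I hand in.

```bash
python3 -c "
from station import robot
print(robot.hand_in())"
```

```text
the job is handed in; nothing more can be done
None
```

I handed the job in at about 48 s: the two rattlers are in the red tray, the solid housing is in the green tray, and the tin, jar and hammer are unmoved; the hand-in gave no pass or fail result.

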